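# Shut a bench gas tap and lock it off

### The arm

A 6-joint arm with a two-finger parallel gripper is mounted at the origin on a cart in front of the work surface, level with it; the furniture and walls round the work are solid. World frame = base frame: x ahead of the robot, y to its left, z up, the work surface at z = 0. Lengths are in m, angles in degrees, forces in N, time in s.
With the tool pointing down it reaches from about 0.25 to 0.725 m from the base axis. Payload 9.7 kg.
Tool frame: the origin (TCP) lies at the very end of the fingers, on their centre line; the grasp point (between the pads) lies tcp_to_grasp behind it (tcp_to_grasp is the distance from the TCP to the grasp point, in m); z points along the fingers, y is the direction in which the jaws open and shut (so a half turn about z gives the same grasp; the last joint's range is limited). The gripper opens to 85 mm and grips with 20 to 120 N. Pads are 22 mm wide; open, the fingers measure 114 mm over their backs; the gripper's body (76 mm by 85 mm) begins 54 mm behind the grasp point. The pads swing forward as they close: fully open they stand 13 mm farther back than shut.
Start: joints at [-70.818, 4.979, 10.078, 95.1, 0, 90], TCP at [0.181, -0.519, 0.231] pointing down, gripper open.
Joint ranges: [-179.16, 179.16], [-48.56, 103.87], [-65.8, 70.77], [-126.05, 130.52], [-82.76, 87.17], [-180, 180]. Speed limits (degrees/s): [127.2, 127.2, 147.25, 180, 180, 180].

### API

Orientations are given as [roll, pitch, yaw] about the fixed x, y, z axes, in that order (R = Rz(yaw) Ry(pitch) Rx(roll)).
In Python, from workcell import * gives the robot as it stands. The module is installed in compiled form; this text tells all that it offers.
- The arm moves only by the shell command python3 -m pendant 'ROWS' [FORCE]. ROWS is JSON, a list of rows, each a list of 3 entries, a list of its own where there are three numbers: the opening in per cent of the stroke, from 0 (shut) to 100 (fully open), then the shift along the world's x, y, z in mm, then the turn, a rotation vector about the world's x, y, z in degrees. A call has 1 to 20 rows; each row is the pose to reach, as a shift and turn from the pose measured when the call began; what a row does not reach only later rows make up. A row lasts 1/8 s, in which the tool goes at most 62.5 mm and 10.7 degrees, less where a joint would pass 70% of its speed; a pose out of reach is approached as far as the arm can. A call with a gripper value outside its range is refused whole. The fingers move at their own pace and stop on an object; FORCE is the grip in N (left out, the last holds). Time passes only in rows, so rows that repeat a pose let the fingers close. It gives the time, the measured TCP pose, the force and the opening at its end, in the units of the state.
- get_obs(): the state, without advancing time (a new reading comes with each control period).
- camera(name): name is "scene" or "top"; returns a dict with "img" (384x512x3 uint8, red, green, blue), "fx", "fy", "cx", "cy" (pixels), "k1" (the pictures are not rectified: a ray, as slopes to the right and down, at radius r is drawn at 1 + k1 r^2 times it, then the intrinsics apply), "cam_to_world" (4x4, takes a point from camera to world coordinates). Camera axes: x right, y down, z forward; pixel columns grow to the right and rows downward; lengths in m; the calibration is good to about 2 mm. A picture is of the moment at which its call begins. There is no depth.
- job_done(): hands the job in, once; it reports no verdict.
Trained networks look in a picture, given as the dict that the camera call returned (one of the last four; its "shot" number tells which), for a name from the list of things; names that differ only in an ending like _2 or _b are one class to them, and where a whole thing is asked for, a point or a joint stands for the part that bears it (a point fixed in the world has none). Each returns a list of dicts, best first, with "confidence" (0 to 1); they miss things now and then, are a little off and sometimes report something else, mostly with a low value. They report only what shows in the picture. A call takes as long as a camera call. They do not tell look-alikes from the thing itself.
- regions_of(picture, label): "region" (384x512 bool, what is visible of it).
- pinpoint(picture, label): "position" ([x, y, z] in m, in world coordinates, good to about 4 mm: a listed point, or the origin of a listed thing).
The state is a dict: "time": time; "q": joint angles; "qd": joint speeds; "joint_efforts": joint torques, N m; "ee_pos": TCP position; "tcp_rot": TCP orientation; "wrist_force": force on the tool from outside, world axes, zero at the start; "torque": the same for the moment, N m; "opening": finger opening in m.
Only numpy, scipy, OpenCV 4.12 (cv2) and the standard library are available. Lean on these libraries where they do the work, as an engineer would, in place of code of your own. Each camera call takes 0.05 s, during which the arm holds its last target. There are 200 camera calls.

### The job

Shut the bench gas tap and lock it off: push its lever round until the slot in the steel locking disc lines up with the locking bar, then push the bar along its channel, through the slot in the disc, until it is fully home against the stop on the far side. Everything is done by pushing with the fingertips: do not lift the bar out of its channel, and leave the small things standing round the tap where they are.

Things in the scene. Friction and masses are not known exactly. Their poses are not given: they have to be found in the camera images.
- gas_tap: Fixed bench gas tap, screwed down. Origin on the worktop (z = 0) under the disc's axis. x: the way the bar is pushed (guide channel at x = -180 to -41 mm, disc centred at 0, keeper channel at 40 to 81, hose nozzle under the keeper pointing along x); y: the side where the lever stands when shut. Channel floors 52 mm, wall tops 64 mm above the worktop; guide 14 mm wide inside, 23 mm over all.
- keeper_stop (a point): Where the bar's nose arrives: middle of the face of the end stop in the keeper (the receiving channel beyond the disc), 62 mm from the disc's axis along the tap's x, 60 mm above the worktop. The stop is a block 24 mm wide, top 68 mm above the worktop.
- locking_disc (a joint): Turn of disc and lever about the tap's upright axis, rad. 0 = shut: slot in line with the bar, lever along the tap's y. Positive = open: lever turned clockwise seen from above, towards the tap's x (1.57 = along the nozzle). Range -0.7 to 1.75, no stop at 0; stays where left (friction 0.1 N m, no spring).
- disc_centre (a point): Centre of the top of the steel locking disc, on its axis, 76 mm above the worktop. The disc is 72 mm across, with one straight, open-topped slot 15 mm wide right across its diameter; the slot's floor is level with the channels.
- lever_end (a point): Point on the grey lever, on its centre line, 70 mm from the disc's axis, at mid-height (83 mm above the worktop). The lever is fixed on one half of the disc, square to the slot, and reaches 85 mm from the axis; its outer part is 12 mm wide and 14 mm high (76 to 90 mm above the worktop), free space beneath it.
- locking_bar: Loose steel bar lying in the guide channel, 12 mm wide, 22 high, 120 long, 0.2 to 0.35 kg. Origin at mid-length on its underside; x points to its nose (tip at +60 mm, narrowed to 6 mm over the last 20 mm), z up. Fully home, its origin is 2 mm past the tap's along the tap's x. At the start the nose is 7 to 23 mm short of the disc.
- bar_tab (a point): Middle of the rear face of the bar's upright tab, at its tail (60 mm behind the bar's origin, 30 mm above its underside): the place to push, along the bar. The tab is a plate 5 mm thick and 24 mm wide, clear above the channel walls, from 70 to 94 mm above the worktop.
- dropper_bottle: Bystander: amber dropper bottle, 35 mm diameter, 106 mm high; origin at the centre of its underside.
- petri_dish: Bystander: petri dish, 64 mm diameter, 15 mm high; origin at the centre of its underside.
- lab_timer: Bystander: white digital timer, 39 x 68 x 62 mm high; origin at the centre of its underside.
- forceps: Bystander: steel forceps lying flat, 14 x 122 x 6 mm; origin at the centre of the underside.
Things that resemble listed ones, but are neither listed nor needed, are in the scene too. Several things have the shape of the locking_bar; the one meant has the colours described above.

How it is judged (in metres and radians):
On the way, in this order (a step that is already met when the one before it is completed fails the run):
1. the disc's slot is in line with the bar (within 0.12 rad) while the bar's nose is still outside the disc (value of joint locking_disc between -0.12 and 0.12 rad and x of locking_bar in the frame of gas_tap below -0.095 m), for 0.2 s.
2. the bar is through the disc and home against the stop (within 5 mm) (x of locking_bar in the frame of gas_tap above -0.003 m and value of joint locking_disc between -0.07 and 0.07 rad), for 0.2 s.
At the end, for the whole second after the job is handed in: The bar lies flat in its channel, through the disc's slot, with its nose within 5 mm of the end stop, at rest; the disc is shut (within 0.07 rad of in line) (all of step 2 and x of locking_bar in the frame of gas_tap below 0.005 m and y of locking_bar in the frame of gas_tap between -0.003 and 0.003 m and height (world z) of locking_bar below 0.055 m and angle between the x axis of locking_bar and the x axis of gas_tap, either way round below 0.05 rad and angle between locking_bar's own z axis and vertical below 0.05 rad and linear speed of locking_bar below 0.01 m/s); the robot touches nothing.
It fails at once if the locking bar is lifted more than 8 mm off the floor of its channel, or tipped up by more than 0.15 rad (height (world z) of locking_bar above 0.06 m or angle between locking_bar's own z axis and vertical above 0.15 rad).
It fails at once if a bystander is shifted or lifted by more than 2 cm (distance of any of dropper_bottle, petri_dish, lab_timer, forceps from where it was at the start of the episode above 0.02 m).
It fails at once if the bystander bottle or timer is tipped over (angle between any of dropper_bottle, lab_timer's own z axis and vertical above 0.5 rad).
It also fails if it takes over 56 s, if anything falls off the work surface, if the arm or the gripper's body presses on something with over 40 N, if the wrist force passes 120 N, or if a joint passes its speed limit or range.

## Working session

There is one attempt and no reset: what is moved stays moved. The work goes in short steps, Python scripts to look and compute and a shell command to move; the robot and the scene stay as the last step left them, time stands still between calls to the robot, and variables do not carry over. Pictures are saved under pics/ and viewed, about 8 in all and at most 12, crops included, and the job is handed in when it is done.

```bash
mkdir -p pics; cat > h.py <<'E'
from workcell import *
import numpy as np, cv2
def proj(c,p):
    T=np.linalg.inv(c["cam_to_world"]); q=T[:3,:3]@np.array(p)+T[:3,3]
    s=q[:2]/q[2]; s=s*(1+c["k1"]*(s@s)); return np.array([c["fx"]*s[0]+c["cx"],c["fy"]*s[1]+c["cy"]])
def ray(c,u,z):
    d=np.array([(u[0]-c["cx"])/c["fx"],(u[1]-c["cy"])/c["fy"]]); s=d.copy()
    for _ in range(20): s=d/(1+c["k1"]*(s@s))
    M=np.array(c["cam_to_world"]); v=M[:3,:3]@np.array([*s,1]); o=M[:3,3]
    return o+v*(z-o[2])/v[2]
def save(c,n): cv2.imwrite("pics/"+n,np.ascontiguousarray(c["img"][:,:,::-1]))
E
python3 - <<'E'
from h import *
L="gas_tap keeper_stop locking_disc disc_centre lever_end locking_bar bar_tab dropper_bottle petri_dish lab_timer forceps".split()
for n in("top","scene"):
    c=camera(n); save(c,n+"0.png"); print(n,np.round(c["cam_to_world"],3)[:3,3])
    for l in L:
        if l=="locking_disc": continue
        try:
            for r in pinpoint(c,l)[:4]: print(l,np.round(r["position"],3),round(r["confidence"],2),proj(c,r["position"]).round())
        except Exception as e: print(l,e)
print(get_obs())
E
```

```text
top [0.428 0.191 1.212]
gas_tap [0.596 0.084 0.001] 0.8 [299. 191.]
gas_tap [ 0.611 -0.092  0.081] 0.74 [375. 179.]
gas_tap [0.556 0.143 0.08 ] 0.56 [277. 203.]
keeper_stop [0.596 0.148 0.063] 0.8 [275. 187.]
disc_centre [0.596 0.081 0.074] 0.87 [303. 186.]
lever_end [0.552 0.146 0.077] 0.71 [276. 204.]
locking_bar [0.419 0.434 0.002] 0.7 [161. 261.]
locking_bar [ 0.61  -0.033  0.053] 0.58 [348. 182.]
bar_tab [ 0.61  -0.092  0.083] 0.68 [375. 179.]
bar_tab [0.437 0.498 0.031] 0.65 [133. 254.]
bar_tab [ 0.472  0.159 -0.001] 0.29 [270. 240.]
dropper_bottle [ 0.692  0.198 -0.001] 0.75 [254. 154.]
petri_dish [ 0.698 -0.006  0.002] 0.86 [333. 151.]
forceps [ 0.469  0.161 -0.001] 0.66 [270. 241.]
scene [-0.072  0.707  0.5  ]
gas_tap [ 0.592  0.086 -0.002] 0.85 [278. 215.]
keeper_stop [0.589 0.145 0.062] 0.82 [260. 198.]
keeper_stop [0.55  0.139 0.084] 0.67 [274. 195.]
keeper_stop [ 0.608 -0.031  0.053] 0.4 [310. 180.]
disc_centre [0.597 0.085 0.072] 0.82 [279. 186.]
lever_end [0.55  0.141 0.086] 0.57 [274. 194.]
locking_bar [ 0.609 -0.034  0.053] 0.69 [311. 180.]
locking_bar [ 0.425  0.437
[... 273 characters left out ...]
orceps [ 0.468  0.156 -0.   ] 0.46 [292. 247.]
{'time': 1.1, 'q': array([-7.08153476e+01,  4.97742817e+00,  1.00786827e+01,  9.50993606e+01,
        2.24992340e-03,  8.99992140e+01]), 'qd': array([ 0.04557813,  0.00627333, -0.02366358,  0.00825798,  0.13530289,
       -0.09630644]), 'joint_efforts': array([-2.58652261e-03, -5.20108795e+01,  4.64867771e+01,  1.66518468e-03,
       -1.42135700e-04, -3.91611565e-06]), 'ee_pos': array([ 0.18074765, -0.5194505 ,  0.23130247]), 'tcp_rot': array([ 1.79998106e+02, -2.24989742e-03,  1.91854384e+01]), 'wrist_force': array([-0.43192569,  0.02258157,  0.54211908]), 'torque': array([-0.02114697, -0.03054912,  0.02633678]), 'opening': 0.08534917068547532}
```

View pics/top0.png

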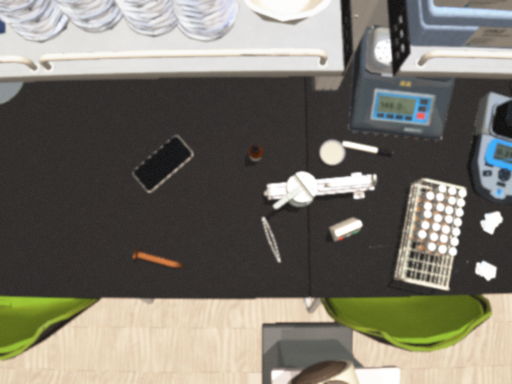

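View pics/scene0.png

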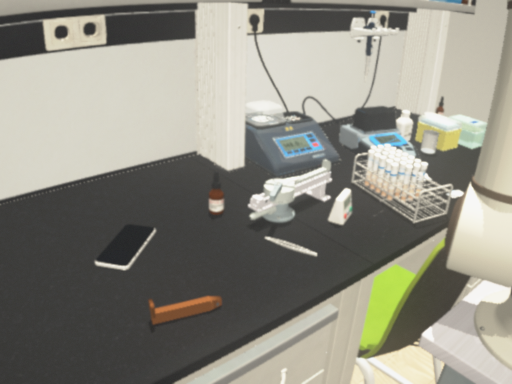

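Bar candidates: the steel bar in the guide at top (348,182), and an orange look-alike on the bench at top (157,260). The task wants the steel one in the channel. I'll check that in a close crop with the estimated tap frame drawn over it.

```bash
cat >> h.py <<'E'
def measure():
    acc={}
    for k in range(3):
        for n in("top","scene"):
            c=camera(n)
            for l in("keeper_stop","disc_centre","bar_tab","locking_bar","lever_end","gas_tap"):
                for r in pinpoint(c,l):
                    if r["confidence"]>.4: acc.setdefault(l,[]).append(r["position"])
    return acc
E
python3 - <<'E'
from h import *
a=measure()
exp=dict(keeper_stop=(.592,.147),disc_centre=(.596,.083),bar_tab=(.61,-.093),locking_bar=(.61,-.033),lever_end=(.551,.143),gas_tap=(.595,.085))
m={}
for l,p in exp.items():
    q=np.array([x for x in a.get(l,[]) if np.hypot(*(np.array(x)[:2]-p))<.02]); 
    m[l]=np.median(q,0); print(l,len(q),m[l].round(4),q.std(0).round(4))
P=np.array([m[l][:2] for l in("bar_tab","locking_bar","disc_centre","gas_tap","keeper_stop")])
d=P-P.mean(0); v=np.linalg.svd(d)[2][0]; v*=np.sign(v[1]); o=(m["disc_centre"][:2]+m["gas_tap"][:2])/2; o=P.mean(0)+v*((o-P.mean(0))@v)
yv=np.array([-v[1],v[0]]); print("yaw",np.degrees(np.arctan2(v[1],v[0])),"o",o)
for l in m: print(l,((m[l][:2]-o)@v).round(4),((m[l][:2]-o)@yv).round(4))
W=lambda x,y,z:[*(o+x*v+y*yv),z]
for n in("top","scene"):
    c=camera(n); u=proj(c,W(-.02,0,.07)); s=4 if n=="top" else 5; wd,hh=80,60
    x0,y0=int(u[0]-wd),int(u[1]-hh)
    im=cv2.resize(c["img"][y0:y0+2*hh,x0:x0+2*wd,::-1],None,fx=s,fy=s,interpolation=cv2.INTER_CUBIC)
    f=lambda p:tuple(int(t) for t in ((proj(c,p)-[x0,y0]+.5)*s))
    for x,y,z in[(-.18,.0115,.064),(-.18,-.0115,.064),(-.041,.0115,.064),(-.041,-.0115,.064),(.081,.012,.068),(.081,-.012,.068),(0,0,.076)]: cv2.circle(im,f(W(x,y,z)),3,(0,0,255),-1)
    for t in np.linspace(0,6.28,40): cv2.circle(im,f(W(.036*np.cos(t),.036*np.sin(t),.076)),1,(0,255,0),-1)
    cv2.imwrite(f"pics/{n}1.png",im)
E
```

```text
keeper_stop 6 [0.5914 0.147  0.0605] [0.0023 0.0011 0.0009]
disc_centre 6 [0.5957 0.0839 0.0744] [0.0009 0.0025 0.0008]
bar_tab 6 [ 0.6094 -0.0941  0.0827] [0.0015 0.0014 0.0012]
locking_bar 6 [ 0.6084 -0.0327  0.0514] [0.002  0.0008 0.0012]
lever_end 6 [0.5542 0.1417 0.0821] [0.0021 0.0007 0.0036]
gas_tap 6 [ 0.593   0.0847 -0.001 ] [0.0013 0.0014 0.0022]
yaw 94.90108758502659 o [0.5955705 0.0843818]
keeper_stop 0.0627 -0.0011
disc_centre -0.0005 -0.0001
bar_tab -0.179 0.0015
locking_bar -0.1178 -0.0028
lever_end 0.0606 0.0363
gas_tap 0.0005 0.0026
```

View pics/top1.png

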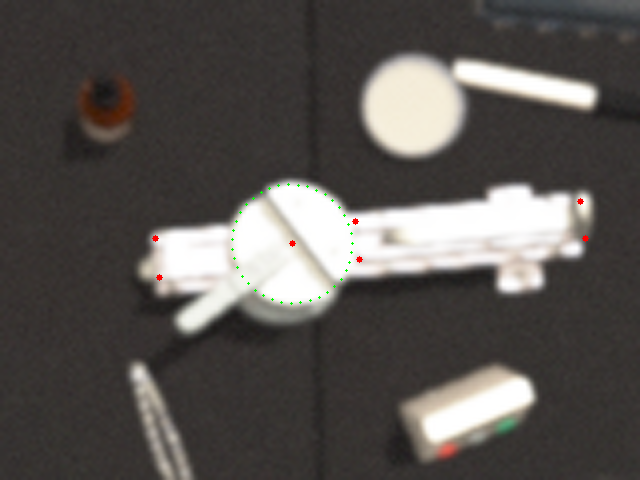

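View pics/scene1.png

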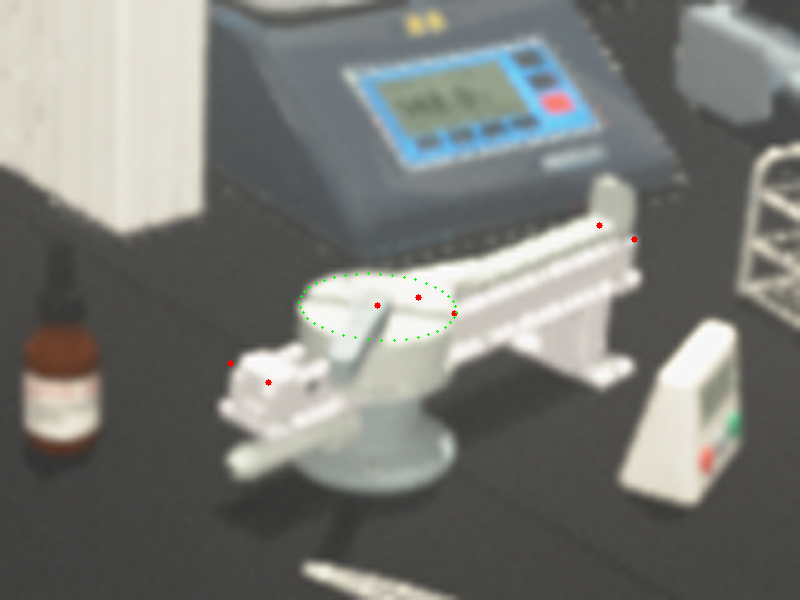

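The steel bar sits in the guide channel at about top1 (390,235)–(590,215), with its tab at the right-hand end. The orange bar is the decoy. The lever points to (185,325), roughly 59° open. Next I go above the far side of the lever with the fingers shut and the jaws across the tap.

```bash
python3 -m pendant '[[0,[49,88,0],[0,0,9]],[0,[97,176,0],[0,0,19]],[0,[145,265,0],[0,0,29]],[0,[193,353,0],[0,0,38]],[0,[241,441,0],[0,0,48]],[0,[290,530,0],[0,0,57]],[0,[338,618,0],[0,0,67]],[0,[386,706,0],[0,0,75.7]],[0,[386,706,0],[0,0,75.7]],[0,[386,706,0],[0,0,75.7]],[0,[386,706,0],[0,0,75.7]],[0,[386,706,0],[0,0,75.7]],[0,[386,706,0],[0,0,75.7]],[0,[386,706,0],[0,0,75.7]],[0,[386,706,0],[0,0,75.7]],[0,[386,706,0],[0,0,75.7]],[0,[386,706,0],[0,0,75.7]]]' 30; python3 -c "from workcell import *;print(get_obs()['time'])"
```

```text
time: 5.42
ee_pos: [0.5666, 0.1856, 0.2321]
tcp_rot: [179.9, -0.0, 94.8]
wrist_force: [-0.0, -0.1, -0.3]
opening: 0.0002
5.425
```

```bash
python3 -m pendant '[[0,[0,1,-45],[0,0,0]],[0,[0,1,-90],[0,0,0]],[0,[0,1,-130],[0,0,0]],[0,[0,1,-158],[0,0,0]],[0,[0,1,-158],[0,0,0]],[0,[0,1,-158],[0,0,0]]]'
python3 - <<'E'
from h import *
out=[]
for n in("top","scene"):
    c=camera(n); u=proj(c,[.58,.12,.075]); x0,y0=int(u[0]-45),int(u[1]-40)
    out.append(cv2.resize(c["img"][y0:y0+80,x0:x0+80,::-1],(400,400),interpolation=cv2.INTER_CUBIC))
    print(n,proj(c,get_obs()["ee_pos"])-[x0,y0], [ (np.round(r["position"],3),round(r["confidence"],2)) for r in pinpoint(c,"lever_end")])
cv2.imwrite("pics/a2.png",np.hstack(out))
E
```

```text
time: 6.18
ee_pos: [0.5671, 0.1864, 0.0758]
tcp_rot: [179.8, -0.0, 94.8]
wrist_force: [0.9, -0.3, -0.4]
opening: 0.0
top [18.02660295 45.40331347] [(array([0.597, 0.086, 0.   ]), 0.32)]
scene [25.76448192 50.11185887] [(array([0.55 , 0.141, 0.087]), 0.73)]
```

View pics/a2.png

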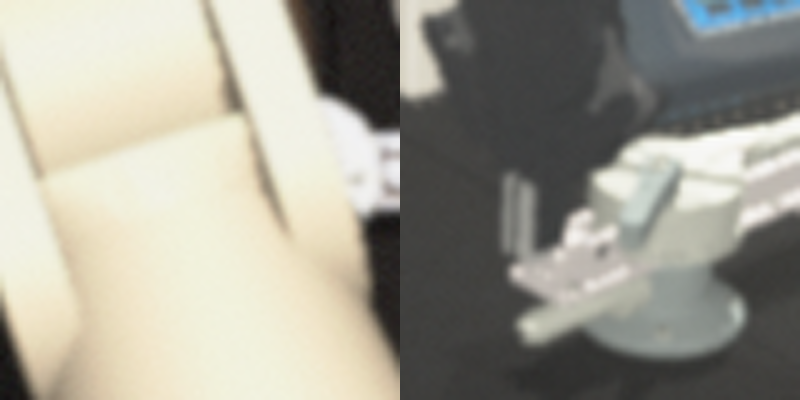

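Fingertips are at about (520,250) in the right half, on the nozzle side of the lever and clear of the keeper. Now I push the lever round along an arc, stopping a little short of shut.

```bash
python3 -m pendant '[[0,[2,-15,-2],[0,0,0]],[0,[4,-28,-2],[0,0,0]],[0,[5,-34,-2],[0,0,0]],[0,[-2,-39,-2],[0,0,0]],[0,[-8,-44,-2],[0,0,0]],[0,[-14,-49,-2],[0,0,0]],[0,[-18,-54,-2],[0,0,0]],[0,[-22,-58,-2],[0,0,0]],[0,[-26,-63,-2],[0,0,0]],[0,[-29,-68,-2],[0,0,0]],[0,[-32,-72,-2],[0,0,0]],[0,[-34,-77,-2],[0,0,0]],[0,[-35,-81,-2],[0,0,0]],[0,[-36,-84,-2],[0,0,0]],[0,[-37,-86,-2],[0,0,0]],[0,[-38,-88,-2],[0,0,0]],[0,[-38,-88,-2],[0,0,0]],[0,[-38,-88,-2],[0,0,0]]]'
python3 - <<'E'
from h import *
o=np.array([.5956,.0844]);t=np.radians(94.9);v=np.array([np.cos(t),np.sin(t)]);yv=np.array([-v[1],v[0]])
e=get_obs()["ee_pos"][:2]-o; print("tcp tap",e@v,e@yv)
for k in range(2):
  for n in("scene","top"):
    c=camera(n)
    for r in pinpoint(c,"lever_end"):
        p=np.array(r["position"]);d=p[:2]-o; print(n,p.round(3),round(r["confidence"],2),"ang",np.arctan2(d@v,d@yv).round(3))
E
```

```text
time: 8.62
ee_pos: [0.5291, 0.0986, 0.0735]
tcp_rot: [179.8, -0.0, 94.8]
wrist_force: [1.1, -0.4, 0.4]
opening: 0.0002
tcp tap 0.01983570671067116 0.06503682407329431
scene [0.523 0.082 0.084] 0.95 ang 0.055
scene [0.523 0.082 0.084] 0.58 ang 0.047
```

```bash
python3 -m pendant '[[0,[0,-1,0],[0,0,0]],[0,[0,-2,0],[0,0,0]],[0,[0,-3,0],[0,0,0]],[0,[0,-3,0],[0,0,0]],[0,[0,-3,0],[0,0,0]]]'
python3 -m pendant '[[0,[0,15,0],[0,0,0]],[0,[0,25,0],[0,0,0]],[0,[0,25,50],[0,0,0]],[0,[0,25,100],[0,0,0]],[0,[0,25,100],[0,0,0]]]'
```

```text
time: 9.65
ee_pos: [0.5292, 0.0956, 0.0735]
tcp_rot: [179.8, -0.0, 94.8]
wrist_force: [-0.9, -0.1, -0.5]
opening: -0.0003
time: 10.28
ee_pos: [0.5309, 0.1218, 0.1778]
tcp_rot: [179.4, -0.1, 94.8]
wrist_force: [0.9, -0.3, -0.1]
opening: -0.0001
```

```bash
python3 -m pendant '[[0,[14,-40,10],[0,0,0]],[0,[28,-80,20],[0,0,0]],[0,[42,-120,20],[0,0,0]],[0,[56,-160,20],[0,0,0]],[0,[70,-200,20],[0,0,0]],[0,[82,-235,20],[0,0,0]],[0,[82,-235,20],[0,0,0]],[0,[82,-235,20],[0,0,0]]]'
python3 - <<'E'
from h import *
o=np.array([.5956,.0844]);t=np.radians(94.9);v=np.array([np.cos(t),np.sin(t)]);yv=np.array([-v[1],v[0]])
out=[]
for n in("scene","top"):
    c=camera(n)
    for l in("lever_end","bar_tab","locking_bar"):
      for r in pinpoint(c,l):
        p=np.array(r["position"]);d=p[:2]-o; print(n,l,p.round(3),round(r["confidence"],2),"tap",(d@v).round(4),(d@yv).round(4),"ang",np.arctan2(d@v,d@yv).round(3))
    u=proj(c,[.6,0,.075]); x0,y0=int(u[0]-60),int(u[1]-40)
    out.append(cv2.resize(c["img"][y0:y0+80,x0:x0+120,::-1],(600,400),interpolation=cv2.INTER_CUBIC)[:,:].copy())
im=np.vstack(out); cv2.imwrite("pics/a3.png",cv2.resize(im,(450,600)))
E
```

```text
time: 11.28
ee_pos: [0.6127, -0.1125, 0.1969]
tcp_rot: [179.5, -0.1, 94.9]
wrist_force: [0.4, 0.5, 0.3]
opening: 0.0002
scene lever_end [0.522 0.082 0.086] 0.76 tap 0.0038 0.0738 ang 0.052
scene bar_tab [0.438 0.498 0.031] 0.82 tap 0.426 0.1217 ang 1.293
scene bar_tab [ 0.611 -0.092  0.081] 0.65 tap -0.1776 -0.0002 ang -1.572
scene locking_bar [ 0.607 -0.033  0.055] 0.83 tap -0.1178 -0.0013 ang -1.582
scene locking_bar [ 0.426  0.437 -0.002] 0.61 tap 0.3656 0.1391 ang 1.207
top lever_end [0.523 0.08  0.076] 0.65 tap 0.0018 0.0727 ang 0.025
top bar_tab [ 0.609 -0.094  0.082] 0.65 tap -0.1787 0.0021 ang -1.559
top bar_tab [0.439 0.495 0.03 ] 0.51 tap 0.4229 0.1208 ang 1.292
top locking_bar [ 0.608 -0.034  0.049] 0.77 tap -0.1187 -0.002 ang -1.587
top locking_bar [ 0.694 -0.002 -0.002] 0.47 tap -0.0948 -0.0907 ang -2.334
```

View pics/a3.png

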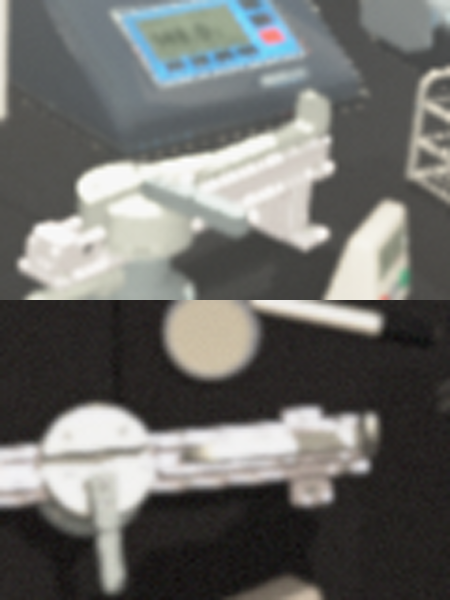

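The slot runs (45,458)–(148,445) in the lower crop, in line with the bar to within about 0.03 rad, and the bar hasn't moved. Now I lower behind the tab.

```bash
python3 -m pendant '[[0,[0,0,-45],[0,0,0]],[0,[0,0,-90],[0,0,0]],[0,[0,0,-115],[0,0,0]],[0,[0,0,-123],[0,0,0]],[0,[0,0,-123],[0,0,0]],[0,[0,0,-123],[0,0,0]]]' && python3 -m pendant '[[0,[0,4,0],[0,0,0]],[0,[-1,8,0],[0,0,0]],[0,[-1,12,0],[0,0,0]],[0,[-1,16,0],[0,0,0]],[0,[-2,20,0],[0,0,0]],[0,[-2,24,0],[0,0,0]],[0,[-2,28,0],[0,0,0]],[0,[-3,32,0],[0,0,0]],[0,[-3,36,0],[0,0,0]],[0,[-3,40,0],[0,0,0]],[0,[-4,44,0],[0,0,0]],[0,[-4,48,0],[0,0,0]],[0,[-4,48,0],[0,0,0]]]'
python3 - <<'E'
from h import *
o=np.array([.5956,.0844]);t=np.radians(94.9);v=np.array([np.cos(t),np.sin(t)]);yv=np.array([-v[1],v[0]])
e=get_obs()["ee_pos"][:2]-o; print("tcp tap",e@v,e@yv)
c=camera("scene")
for l in("lever_end","bar_tab","locking_bar"):
      for r in pinpoint(c,l):
        p=np.array(r["position"]);d=p[:2]-o; print(l,p.round(3),round(r["confidence"],2),"tap",(d@v).round(4),(d@yv).round(4),"ang",np.arctan2(d@v,d@yv).round(3))
E
```

```text
time: 12.42
ee_pos: [0.6136, -0.1129, 0.0766]
tcp_rot: [179.3, -0.0, 94.9]
wrist_force: [-0.5, -0.3, 0.3]
opening: -0.0
time: 14.05
ee_pos: [0.6095, -0.0643, 0.0764]
tcp_rot: [179.3, -0.1, 94.9]
wrist_force: [-0.4, -0.1, -0.7]
opening: 0.0003
tcp tap -0.14932322832034697 -0.0011321171605468937
lever_end [0.524 0.079 0.086] 0.78 tap 0.0005 0.0717 ang 0.007
bar_tab [0.441 0.498 0.034] 0.78 tap 0.4249 0.1191 ang 1.297
bar_tab [ 0.606 -0.055  0.083] 0.74 tap -0.1394 0.002 ang -1.556
bar_tab [ 0.499 -0.028 -0.001] 0.59 tap -0.1037 0.1061 ang -0.774
bar_tab [0.525 0.08  0.086] 0.22 tap 0.0015 0.0706 ang 0.022
locking_bar [0.605 0.003 0.054] 0.71 tap -0.0823 -0.002 ang -1.595
locking_bar [ 0.498 -0.03  -0.002] 0.53 tap -0.1057 0.1074 ang -0.777
```

The bar is moving along and its nose is in the slot. I continue.

```bash
python3 -m pendant '[[0,[0,4,0],[0,0,0]],[0,[-1,8,0],[0,0,0]],[0,[-1,12,0],[0,0,0]],[0,[-1,16,0],[0,0,0]],[0,[-2,20,0],[0,0,0]],[0,[-2,24,0],[0,0,0]],[0,[-2,28,0],[0,0,0]],[0,[-3,32,0],[0,0,0]],[0,[-3,36,0],[0,0,0]],[0,[-3,40,0],[0,0,0]],[0,[-4,44,0],[0,0,0]],[0,[-4,48,0],[0,0,0]],[0,[-4,52,0],[0,0,0]],[0,[-5,56,0],[0,0,0]],[0,[-5,60,0],[0,0,0]],[0,[-5,64,0],[0,0,0]],[0,[-6,68,0],[0,0,0]],[0,[-6,70,0],[0,0,0]],[0,[-6,70,0],[0,0,0]]]'
python3 - <<'E'
from h import *
o=np.array([.5956,.0844]);t=np.radians(94.9);v=np.array([np.cos(t),np.sin(t)]);yv=np.array([-v[1],v[0]])
e=get_obs()["ee_pos"][:2]-o; print("tcp tap",e@v,e@yv)
c=camera("scene")
for l in("lever_end","bar_tab","locking_bar"):
      for r in pinpoint(c,l)[:3]:
        p=np.array(r["position"]);d=p[:2]-o; print(l,p.round(3),round(r["confidence"],2),"tap",(d@v).round(4),(d@yv).round(4),"ang",np.arctan2(d@v,d@yv).round(3))
E
```

```text
time: 16.62
ee_pos: [0.6034, 0.0056, 0.0763]
tcp_rot: [179.3, -0.1, 94.9]
wrist_force: [0.3, 0.4, -0.3]
opening: -0.0
tcp tap -0.07917967922903273 -0.0010528020455425526
lever_end [0.524 0.077 0.084] 0.57 tap -0.0015 0.0723 ang -0.021
bar_tab [0.438 0.5   0.03 ] 0.61 tap 0.4279 0.121 ang 1.295
bar_tab [0.602 0.016 0.085] 0.51 tap -0.0689 -0.0009 ang -1.584
locking_bar [ 0.425  0.438 -0.002] 0.84 tap 0.3665 0.1395 ang 1.207
locking_bar [0.598 0.073 0.051] 0.66 tap -0.0119 -0.0014 ang -1.688
```

```bash
python3 -m pendant '[[0,[0,2,0],[0,0,0]],[0,[0,4,0],[0,0,0]],[0,[0,6,0],[0,0,0]],[0,[-1,7,0],[0,0,0]],[0,[-1,8,0],[0,0,0]],[0,[-1,9,0],[0,0,0]],[0,[-1,9,0],[0,0,0]]]';  python3 -m pendant '[[0,[0,1,0],[0,0,0]],[0,[0,1,0],[0,0,0]]]';  python3 -m pendant '[[0,[0,1,0],[0,0,0]],[0,[0,1,0],[0,0,0]]]'
```

```text
time: 17.7
ee_pos: [0.6025, 0.0144, 0.0763]
tcp_rot: [179.3, -0.1, 94.9]
wrist_force: [0.2, -1.2, -0.7]
opening: 0.0001
time: 17.95
ee_pos: [0.6026, 0.0149, 0.0764]
tcp_rot: [179.3, -0.0, 94.9]
wrist_force: [-0.5, -3.8, 0.2]
opening: -0.0001
time: 18.2
ee_pos: [0.6027, 0.0158, 0.0766]
tcp_rot: [179.3, -0.0, 94.9]
wrist_force: [0.6, -4.3, 1.7]
opening: 0.0
```

```bash
python3 -m pendant '[[0,[0,1,0],[0,0,0]],[0,[0,2,0],[0,0,0]],[0,[0,2,0],[0,0,0]]]'; python3 -m pendant '[[0,[0,2,0],[0,0,0]],[0,[0,3,0],[0,0,0]],[0,[0,3,0],[0,0,0]]]'
python3 - <<'E'
from h import *
o=np.array([.5956,.0844]);t=np.radians(94.9);v=np.array([np.cos(t),np.sin(t)])
print("tcp tap",(get_obs()["ee_pos"][:2]-o)@v)
E
```

```text
time: 18.58
ee_pos: [0.603, 0.0161, 0.077]
tcp_rot: [179.3, 0.2, 94.8]
wrist_force: [1.2, -13.8, 2.6]
opening: 0.0003
time: 18.95
ee_pos: [0.6034, 0.0162, 0.0774]
tcp_rot: [179.2, 0.5, 94.7]
wrist_force: [1.2, -17.6, 2.7]
opening: 0.0002
tcp tap -0.06859945333315821
```

Force climbs while the tip stays put at −68.6 mm, where I expected −69 at the stop. I back off, lift and check.

```bash
python3 -m pendant '[[0,[0,-10,0],[0,0,0]],[0,[1,-25,0],[0,0,0]],[0,[1,-25,0],[0,0,0]],[0,[1,-25,50],[0,0,0]],[0,[1,-25,100],[0,0,0]],[0,[1,-60,140],[0,0,0]],[0,[1,-115,140],[0,0,0]],[0,[1,-170,140],[0,0,0]],[0,[1,-170,140],[0,0,0]],[0,[1,-170,140],[0,0,0]]]'
python3 - <<'E'
from h import *
o=np.array([.5956,.0844]);t=np.radians(94.9);v=np.array([np.cos(t),np.sin(t)]);yv=np.array([-v[1],v[0]])
out=[]
for n in("scene","top"):
    c=camera(n)
    for l in("lever_end","bar_tab","locking_bar","dropper_bottle","petri_dish","lab_timer","forceps"):
      for r in pinpoint(c,l)[:2]:
        p=np.array(r["position"]);d=p[:2]-o; print(n,l,p.round(3),round(r["confidence"],2),"tap",(d@v).round(4),(d@yv).round(4))
    u=proj(c,[.6,.05,.075]); x0,y0=int(u[0]-60),int(u[1]-40)
    out.append(cv2.resize(c["img"][y0:y0+80,x0:x0+120,::-1],(450,300),interpolation=cv2.INTER_CUBIC))
cv2.imwrite("pics/a4.png",np.vstack(out))
E
```

```text
time: 20.2
ee_pos: [0.6044, -0.1534, 0.2172]
tcp_rot: [179.3, 0.4, 94.6]
wrist_force: [0.2, 1.7, 0.1]
opening: 0.0
scene lever_end [0.52  0.08  0.088] 0.65 tap 0.0015 0.0753
scene bar_tab [0.439 0.497 0.034] 0.8 tap 0.4243 0.1207
scene bar_tab [0.602 0.025 0.08 ] 0.51 tap -0.0597 -0.0011
scene locking_bar [ 0.425  0.436 -0.004] 0.73 tap 0.365 0.1403
scene locking_bar [0.596 0.084 0.052] 0.64 tap -0.0009 -0.0006
scene dropper_bottle [0.69  0.196 0.004] 0.9 tap 0.1037 -0.1033
scene petri_dish [0.596 0.087 0.078] 0.62 tap 0.0023 -0.0009
scene lab_timer [ 0.497 -0.026 -0.003] 0.62 tap -0.102 0.1078
scene forceps [0.597 0.085 0.072] 0.5 tap 0.0006 -0.0017
scene forceps [ 0.472  0.154 -0.003] 0.49 tap 0.0799 0.1168
top lever_end [0.526 0.082 0.081] 0.6 tap 0.0032 0.07
top bar_tab [0.601 0.026 0.083] 0.79 tap -0.0586 -0.0005
top bar_tab [ 0.698 -0.002  0.002] 0.65 tap -0.0953 -0.0942
top locking_bar [0.6   0.085 0.051] 0.69 tap 0.0002 -0.0044
top locking_bar [ 0.418  0.438 -0.001] 0.5 tap 0.3673 0.1469
top dropper_bottle [ 0.693  0.194 -0.002] 0.75 tap 0.1014 -0.1063
top petri_dish [ 0.695 -0.003  0.002] 0.68 tap -0.096 -0.0916
top lab_timer [ 0.498 -0.023 -0.004] 0.85 tap -0.0989 0.1064
top forceps [ 0.472  0.16  -0.   ] 0.57 tap 0.0862 0.1171
top forceps [0.694 0.199 0.   ] 0.16 tap 0.106 -0.1074
```

View pics/a4.png

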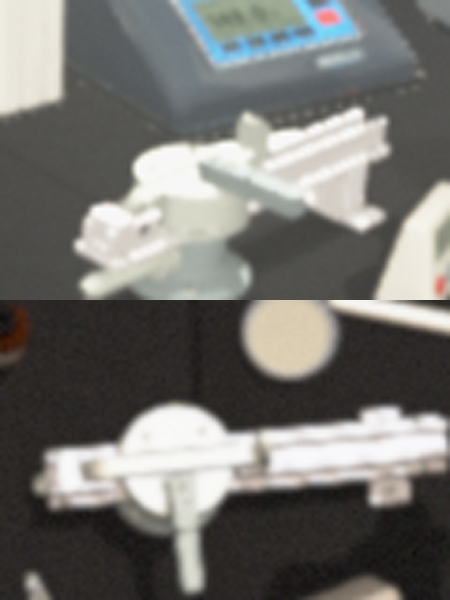

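The bar lies through the disc with its nose at (88,468), against the stop block, and the tab is at about −59 mm (home is −58). I'll average a few readings of the lever angle, since that tolerance is the tightest.

```bash
python3 - <<'E'
from h import *
a=measure()
exp=dict(keeper_stop=(.592,.147),disc_centre=(.596,.083),bar_tab=(.601,.026),locking_bar=(.597,.085),lever_end=(.524,.079),gas_tap=(.595,.085))
m={}
for l,p in exp.items():
    q=np.array([x for x in a.get(l,[]) if np.hypot(*(np.array(x)[:2]-p))<.012]); m[l]=q.mean(0); print(l,len(q),m[l].round(4),q.std(0).round(4))
o=np.array([.5956,.0844]);t=np.radians(94.9);v=np.array([np.cos(t),np.sin(t)]);yv=np.array([-v[1],v[0]])
for l in m: d=m[l][:2]-o; print(l,(d@v).round(4),(d@yv).round(4))
# lever direction in the top picture: grey lever mid line from region
c=camera("top")
from itertools import product
# dark line contrast: sample across lever at several radii at z=.09
g=cv2.cvtColor(c["img"],cv2.COLOR_RGB2GRAY).astype(np.float32)
for r in(.045,.05,.055,.06,.065,.07,.075,.08):
    xs=np.linspace(-.02,.02,81); uv=np.array([proj(c,[*(o+x*v+r*yv),.09]) for x in xs],np.float32)
    s=cv2.remap(g,uv[None,:,0],uv[None,:,1],cv2.INTER_LINEAR)[0]; w=np.clip(s-s.min()-.3*np.ptp(s),0,None)
    print(r,(w@xs/w.sum()*1e3).round(2),end=" | ")
E
```

```text
keeper_stop 5 [0.5941 0.1479 0.0596] [0.0012 0.0015 0.0023]
disc_centre 6 [0.5958 0.0846 0.0752] [0.0017 0.0028 0.0018]
bar_tab 6 [0.6005 0.0254 0.0819] [0.002  0.0018 0.0012]
locking_bar 6 [0.5993 0.0833 0.0532] [0.0011 0.0014 0.0021]
lever_end 6 [0.5239 0.0796 0.0818] [0.001  0.0016 0.0041]
gas_tap 7 [0.5948 0.0839 0.0067] [0.0023 0.001  0.0187]
keeper_stop 0.0634 -0.0039
disc_centre 0.0002 -0.0003
bar_tab -0.0592 0.0001
locking_bar -0.0014 -0.0036
lever_end 0.0014 0.0718
gas_tap -0.0004 0.0009
0.045 1.32 | 0.05 -0.68 | 0.055 -0.14 | 0.06 -0.21 | 0.065 -0.4 | 0.07 -0.56 | 0.075 -0.71 | 0.08 -0.74 |
```

```bash
python3 -c "
from workcell import *
print(get_obs()['time'],get_obs()['wrist_force']);print(job_done())"
```

```text
23.15 [ 0.32222243 -0.80054678  0.05411213]
the job is handed in; nothing more can be done
None
```

I shut the tap and locked it off, and handed the job in at about 23 s of the 56 s allowed; no verdict was reported. I pushed the lever from about 59° open round to shut, then pushed the steel bar by its tab through the slot until it came up against the stop.

What the last checks showed:
- **Stop contact:** the push force rose to about 17 N with no further travel. The fingertip was at −68.6 mm in the tap's x, against −69 expected.
- **Disc angle:** about 0.02 rad by the network and −0.01 rad by the top image, against a limit of 0.07.
- **Bar position:** averaged network readings put the bar's origin at −1.4 mm along the tap's x, and the tab reading implies about +0.8 mm. Home is +2 mm and the limit is −3 mm.
- **Bystanders:** the bottle, timer and forceps read within about 8 mm of their first positions. So did the petri dish from the top camera; the scene camera mistook the disc for it.
- **Robot:** clear of everything at hand-in.

**Readings that disagreed:** the averaged bar position read 3.4 mm short of home. The network also put the bar 3.6 mm to one side of the channel line (limit 3 mm), but put the tab only 0.1 mm off. I put both down to network error, since the bar is confined by its channel and the stop contact was firm.

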